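# Tip open the scrap caddy's rocker lid

## Task

Open the larger of the two kitchen scrap caddies standing in the sink: press the ribbed thumb pad at one end of its rocker lid well down, so that the other end, the one with the lip, tips up, and let go so that it stays open. Leave the caddy standing where it is and do not move the lid of the smaller caddy.

Things in the scene. Friction and masses are not known exactly. Their poses are not given: they have to be found in the camera images.
- scrap_caddy: Larger scrap caddy: loose white plastic box, 150 mm long (x) x 90 wide (y) x 150 high, 1 to 1.6 kg, on the sink floor (z = 0; sink walls 180 mm high), any yaw. Grey lid between its side walls rocks like a seesaw on pins on the line x = 0, z = 142 mm. Thumb pad end at -x, lip end at +x. The end wall under the pad is cut down to 110 mm, leaving room for fingers. Origin: centre of underside.
- scrap_caddy_pad (a point): Middle of the top of the thumb pad: black ribbed rubber, 39 mm (along the lid) x 56 mm, near the -x end of the larger caddy's lid, 48 mm from the pivot line and 23 mm from the lid's end. Moves and tilts with the lid: 147 mm above the sink floor when level, about 123 mm with the lid fully tipped.
- scrap_lid (a joint): Angle of the larger caddy's lid (rad): 0 level, positive with pad end down and lip end up; stops at -0.3 and +0.5. Stays where it is left (dry friction, no spring): pressing the pad takes 2 to 5 N all the way, more only at the stop. Starts about level or with the pad end raised. Lip: upstanding grey rib, 56 mm wide, 12 mm high, at the +x end.
- small_lid (a joint): Angle (rad, 0 level) of the lid of the smaller caddy, of the same kind but 100 x 66 x 100 mm high, loose in the sink; nearly level at the start; to be left alone.

How it is judged:
On the way:
1. the larger caddy's lid is tipped at least 0.3 rad, lip end up, by the fingers pressing at its thumb pad (value of joint scrap_lid above 0.3 rad and contact force between the fingers and scrap_caddy above 0.3 N and distance between the grasp point and scrap_caddy_pad below 0.06 m), for 0.04 s.
At the end, for the whole second after the job is handed in: The larger caddy's lid stays tipped by 0.3 rad or more (it stops at 0.5), lip end up; that caddy stands upright and at rest within 30 mm of where it was; the smaller caddy's lid is within 0.15 rad of level (value of joint scrap_lid above 0.3 rad and distance of scrap_caddy from where it was at the start of the episode below 0.03 m and angle between scrap_caddy's own z axis and vertical below 0.09 rad and linear speed of scrap_caddy below 0.02 m/s and value of joint small_lid between -0.15 and 0.15 rad); the robot touches nothing.
It fails at once if the smaller caddy's lid is rocked by more than 0.15 rad from level (value of joint small_lid above 0.15 rad or value of joint small_lid below -0.15 rad).
It fails at once if the larger caddy is tipped over, by more than 0.35 rad (angle between scrap_caddy's own z axis and vertical above 0.35 rad).
It also fails if it takes over 32 s, if anything falls off the work surface, if the arm or the gripper's body presses on something with over 40 N, if the wrist force passes 120 N, or if a joint passes its speed limit or range.

## Robot

A 6-joint arm with a two-finger parallel gripper is mounted at the origin on a cart in front of the work surface, level with it; the furniture and walls round the work are solid. World frame = base frame: x ahead of the robot, y to its left, z up, the work surface at z = 0. Lengths are in m, angles in rad, forces in N, time in s.
With the tool pointing down it reaches from about 0.375 to 0.925 m from the base axis. Payload 5.7 kg.
Tool frame: the origin (TCP) lies midway between the tips of the shut fingers; the grasp point (between the pads) lies 19 mm behind it; z points along the fingers, y is the line along which they close (so a half turn about z gives the same grasp; the last joint's range is limited). The gripper opens to 88 mm and grips with 3 to 60 N. Pads are 20 mm wide; open, the fingers measure 115 mm over their backs; the gripper's body (75 mm by 178 mm) begins 61 mm behind the grasp point.
Start: joints at [-1.424, 0.359, 1.51, -0, 1.272, -0.115], TCP at [0.155, -0.58, 0.223] pointing down, gripper open.
Joint ranges: [-2.97, 2.97], [-1.01, 2.36], [0.21, 2.38], [-0.96, 4.11], [0.2, 2.71], [-2.98, 2.98]. Speed limits (rad/s): [2.39, 2.39, 3.14, 3.14, 3.14, 3.14].

## Interface

Orientations are given as a unit quaternion [x, y, z, w].
In Python, from bench import move_ptp, servo_line, goto_joints, move_gripper, sleep, inverse_kinematics, capture, PlanningError, close_job, spot_in, silhouettes, current_clock, current_joint_pos, current_qvel, current_joint_torque, current_position, current_orientation, current_force, current_torque, current_finger_gap, current_grip_force gives the robot as it stands. Calls block until the motion is done:
- move_ptp(position, orientation): joint-space move of the TCP to a pose.
- servo_line(position, orientation=None, rate=0.15, contact_N=None): straight line of the TCP; orientation=None keeps the orientation; rate is the mean speed in m/s. With contact_N (N) it stops when the force on the tool has changed by that much, and returns True; else False.
- goto_joints(angles): joint-space move.
- move_gripper(opening): finger opening in m; the grip force is fixed at half the most; returns when the fingers have stopped.
- sleep(seconds).
- inverse_kinematics(position, orientation): joint angles nearest the present ones, or None.
- capture(name): name is "side" or "top" or "wrist"; returns a dict with "image" (384x512x3 uint8, blue, green, red), "range_z" (384x512 float32, m along the optical axis (not along the pixel's ray), 0 where there is no reading), "intrinsics" (3x3 intrinsics, pixels), "R" (3x3) and "t" (3): a world point X has camera coordinates R X + t. Camera axes: x right, y down, z forward; pixel columns grow to the right and rows downward; lengths in m; the calibration is good to about 2 mm. The wrist camera is an equidistant fisheye: a pixel r from the principal point sees the ray r / f radians off the axis. A picture is of the moment at which its call begins.
A pose or a line that the arm cannot do raises PlanningError and nothing moves.
- close_job(): hands the job in; it is judged then, once.
Trained networks look in the newest picture that a camera, given by its name, has taken for a name from the list of things; names that differ only in an ending like _2 or _b are one class to them, and where a whole thing is asked for, a point or a joint stands for the part that bears it (a point fixed in the world has none). Each returns a list of dicts, best first, with "conf" (0 to 1); they miss things now and then, are a little off and sometimes report something else, mostly with a low value. They report only what shows in the picture. A call takes as long as a camera call.
- spot_in(camera, query): "xy" ([column, row] in pixels, amid what is visible of it).
- silhouettes(camera, query): "region" (384x512 bool, what is visible of it) and "xy" ([column, row] in pixels, amid what is visible of it).
Readings, each from a call of its own:
- current_clock(): time.
- current_joint_pos(): joint angles.
- current_qvel(): joint speeds.
- current_joint_torque(): joint torques, N m.
- current_position(): TCP position.
- current_orientation(): TCP orientation.
- current_force(): force on the tool from outside, world axes, zero at the start.
- current_torque(): the same for the moment, N m.
- current_finger_gap(): finger opening in m.
- current_grip_force(): force on a finger pad.
Only numpy, scipy, OpenCV 4.12 (cv2) and the standard library are available. Lean on these libraries where they do the work, as an engineer would, in place of code of your own. Each camera call takes 0.05 s, during which the arm holds its last target. There are 200 camera calls.

## Working session

There is one attempt and no reset: what is moved stays moved. The work goes in short steps, each a Python script; the robot and the scene stay as the last script left them, time stands still between calls to the robot, and variables do not carry over. Pictures are saved under pics/ and viewed, at most 10 in all, crops included, and the job is handed in when it is done.

```bash
mkdir -p pics; cat > h.py <<'E'
from bench import *
import numpy as np, cv2
def cloud(c):
    K,Z=c["intrinsics"],c["range_z"]; v,u=np.mgrid[:384,:512]
    P=np.stack([(u-K[0,2])/K[0,0]*Z,(v-K[1,2])/K[1,1]*Z,Z],-1)
    return (P-c["t"])@c["R"]
E
python3 - <<'E'
from h import *
ims=[]
for n in("top","side"):
    c=capture(n); W=cloud(c); im=c["image"].copy()
    for q in("scrap_caddy_pad","scrap_caddy","scrap_lid","small_lid"):
        for d in silhouettes(n,q)[:3]:
            m=d["region"]&(c["range_z"]>0); p=W[m]
            print(n,q,round(d["conf"],2),np.round(d["xy"]),m.sum(),np.round(np.median(p,0),3) if m.any() else None, np.round(np.percentile(p[:,2],[5,95]),3) if m.any() else None)
    cv2.imwrite(f"pics/{n}.png",im)
    np.savez(f"{n}.npz",W=W,Z=c["range_z"])
print(current_clock())
E
```

```text
top scrap_caddy_pad 0.66 [206. 165.] 1999 [ 0.545 -0.023  0.145] [0.142 0.149]
top scrap_caddy 0.92 [210. 167.] 2851 [ 0.543 -0.025  0.144] [0.007 0.15 ]
top scrap_lid 0.97 [207. 165.] 1976 [ 0.547 -0.023  0.145] [0.142 0.149]
top small_lid 0.8 [292. 199.] 792 [ 0.471 -0.224  0.095] [0.092 0.104]
top small_lid 0.46 [209. 169.] 2837 [ 0.542 -0.025  0.144] [0.008 0.15 ]
side scrap_caddy_pad 0.6 [284. 169.] 1603 [ 0.558 -0.03   0.146] [0.123 0.15 ]
side scrap_caddy 0.71 [277. 189.] 5377 [ 0.548 -0.05   0.112] [0.017 0.149]
side scrap_lid 0.88 [284. 170.] 1498 [ 0.559 -0.029  0.146] [0.124 0.15 ]
side small_lid 0.88 [239. 252.] 1001 [ 0.472 -0.225  0.096] [0.094 0.105]
side small_lid 0.22 [286. 168.] 1619 [ 0.558 -0.03   0.146] [0.122 0.15 ]
0.5
```

View pics/top.png

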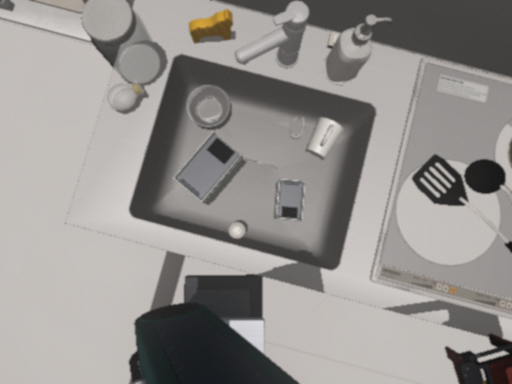

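View pics/side.png

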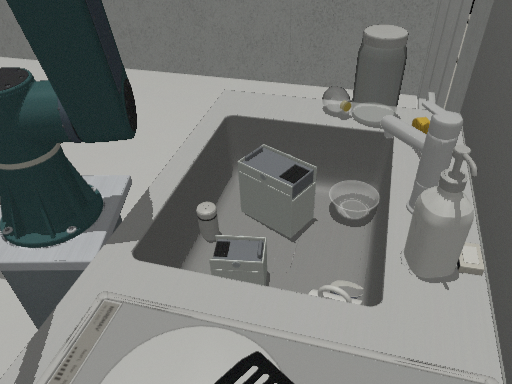

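The top view shows the larger caddy at about (208,167) with its black pad at (220,150), so the pad is at the far-right end. The smaller caddy is at (290,200). In the side view the pad is at (295,173). Next I'll fit the lid axis and the pad.

```bash
python3 - <<'E'
from h import *
R=[]
for n in("top","side"):
    c=capture(n); W=cloud(c); g=c["image"].max(-1)
    L=silhouettes(n,"scrap_lid")[0]["region"]; B=silhouettes(n,"scrap_caddy")[0]["region"]
    ok=c["range_z"]>0
    k=cv2.dilate(L.astype(np.uint8),np.ones((3,3)))>0
    d=k&(g<60)&ok&(W[...,2]>.12)
    nn,lab,st,ce=cv2.connectedComponentsWithStats(d.astype(np.uint8)); i=1+st[1:,4].argmax(); d=lab==i
    pad=W[d].mean(0); rp=cv2.minAreaRect((W[d][:,:2]*1000).astype(np.float32))
    m=(B|L)&ok&(W[...,2]>.13); r=cv2.minAreaRect((W[m][:,:2]*1000).astype(np.float32))
    print(n,st[i,4],np.round(pad,4),"padrect",np.round(np.r_[rp[0],rp[1],rp[2]],1),"top rect",np.round(np.r_[r[0],r[1],r[2]],1))
    cc=np.array(r[0])/1e3; v=pad[:2]-cc; print(" centre->pad",np.linalg.norm(v),np.degrees(np.arctan2(v[1],v[0])))
    q=W[L&ok]; u=v/np.linalg.norm(v); s=(q[:,:2]-cc)@u
    print(" lid z along", [(round(a,2),round(float(np.median(q[abs(s-a)<.006,2])),4)) for a in(-.06,-.05,-.03,0,.03,.05,.06)])
    # obstacles high near pad
    hi=ok&(W[...,2]>.19)&(np.hypot(W[...,0]-pad[0],W[...,1]-pad[1])<.16); print(" high pts near",hi.sum())
    from scipy.spatial.transform import Rotation as Ro
    a=np.arctan2(u[1],u[0])
    for e in(0,np.pi):
        qd=(Ro.from_euler('z',a+e)*Ro.from_euler('x',np.pi)).as_quat()
        for z in (.25,.115): print(" ik",e,z,np.round(inverse_kinematics([*pad[:2],z],qd),2) if inverse_kinematics([*pad[:2],z],qd) is not None else None)
E
```

```text
top 309 [ 0.5842 -0.0525  0.1468] padrect [584.2 -52.4  51.6  34.9  49.7] top rect [546.1 -21.4  94.5 146.7  49.4]
 centre->pad 0.049237805079194195 -39.258896944818574
 lid z along [(-0.06, 0.1454), (-0.05, 0.1445), (-0.03, 0.1445), (0, 0.1443), (0.03, 0.1446), (0.05, 0.1461), (0.06, 0.1462)]
 high pts near 20
 ik 0 0.25 [-0.21  0.32  1.5  -0.    1.32  2.05]
 ik 0 0.115 [-0.21  0.45  1.66 -0.    1.03  2.05]
 ik 3.141592653589793 0.25 [-0.21  0.32  1.5   0.    1.32 -1.09]
 ik 3.141592653589793 0.115 [-0.21  0.45  1.66  0.    1.03 -1.09]
side 285 [ 0.5827 -0.0549  0.148 ] padrect [583.1 -53.1  56.8  38.8  49.6] top rect [546.6 -21.3  97.7 151.1  50.3]
 centre->pad 0.0493636957055606 -42.97058251907551
 lid z along [(-0.06, 0.147), (-0.05, 0.1458), (-0.03, 0.1459), (0, 0.1456), (0.03, 0.1471), (0.05, 0.1476), (0.06, 0.1476)]
 high pts near 17
 ik 0 0.25 [-0.21  0.31  1.51 -0.    1.32  2.11]
 ik 0 0.115 [-0.21  0.45  1.66 -0.    1.03  2.11]
 ik 3.141592653589793 0.25 [-0.21  0.31  1.51  0.    1.32 -1.03]
 ik 3.141592653589793 0.115 [-0.21  0.45  1.66  0.    1.03 -1.03]
```

The pad is at (0.584, -0.053, 0.147), 49 mm from the lid centre along -40.5°, and the lid is level. Both cameras and the given sizes agree, so I'll press now.

```bash
python3 - <<'E'
from h import *
from scipy.spatial.transform import Rotation as Ro
a=np.radians(-40.5); u=np.array([np.cos(a),np.sin(a)]); p=np.array([.546,-.0213])+.054*u
q=(Ro.from_euler('z',a+np.pi)*Ro.from_euler('x',np.pi)).as_quat()
servo_line(current_position()+np.array([0,0,.07]))
move_gripper(0.0)
move_ptp([*p,.28],q)
c=capture("top"); W=cloud(c)
servo_line([*p,.165],rate=.12)
f0=current_force(); print("clock",current_clock(),current_position())
for z in np.arange(.155,.1149,-.004):
    hit=servo_line([*p,z],rate=.04,contact_N=12)
    f=current_force()-f0; print(round(z,3),hit,np.round(current_position(),4),np.round(f,1))
    if hit or -f[2]>12 or f[2]>12: break
cv2.imwrite("pics/press.png",capture("side")["image"][100:300,130:430].repeat(2,0).repeat(2,1))
print(current_clock())
E
```

```text
clock 6.325 [ 0.58772214 -0.05651373  0.16574606]
0.155 False [ 0.5868 -0.0563  0.1547] [-1.  -0.6 -0.5]
0.151 False [ 0.5868 -0.0563  0.1507] [-0.9 -0.4 -1. ]
0.147 False [ 0.587  -0.0564  0.1468] [-0.1 -0.7 -0.3]
0.143 False [ 0.5871 -0.0564  0.1428] [ 0.1  1.  -0.7]
0.139 False [ 0.587  -0.0563  0.1387] [-0.5 -0.1  0.6]
0.135 False [ 0.587  -0.0563  0.1347] [ 0.1 -0.5  1. ]
0.131 False [ 0.587  -0.0563  0.1307] [-0.2 -0.3  0.1]
0.127 False [ 0.587  -0.0564  0.1267] [ 0.3 -0.3  0.5]
0.123 False [ 0.5874 -0.0565  0.1232] [ 0.1 -0.1  4.3]
0.119 False [ 0.5889 -0.0571  0.1217] [-2.7 -0.9 20. ]
9.025
```

View pics/press.png

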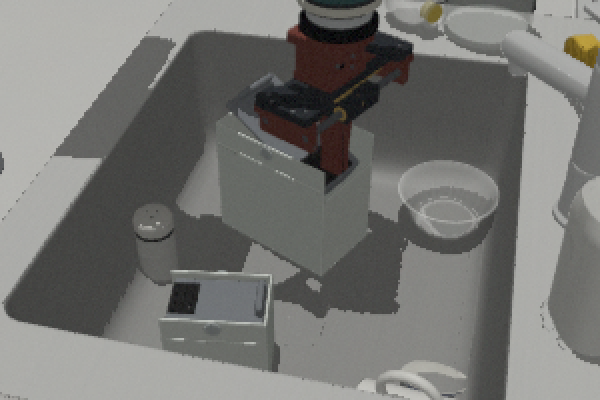

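The picture shows the fingers on the pad at about (335,165), the pad end down and the lip end up near (245,90). The force rose to 20 N, so the lid is at its stop. I'll retreat straight up and check.

```bash
python3 - <<'E'
from h import *
p=current_position(); servo_line([*p[:2],.16],rate=.06); servo_line([*p[:2],.30],rate=.15)
servo_line([p[0]-.12,p[1]-.18,.32],rate=.2)
c=capture("side"); W=cloud(c); L=silhouettes("side","scrap_lid")[0]["region"]&(c["range_z"]>0)
a=np.radians(-40.5); s=(W[L][:,:2]-[.546,-.0213])@[np.cos(a),np.sin(a)]
z=W[L][:,2]; k=(abs(s)<.05); t=np.polyfit(s[k],z[k],1); print("tilt",-np.arctan(t[0]),t, "F",np.round(current_force(),1),current_clock())
for n in("top",):
    c=capture(n);W=cloud(c);m=silhouettes(n,"scrap_caddy")[0]["region"]&(W[...,2]>.1); r=cv2.minAreaRect((W[m][:,:2]*1000).astype(np.float32)); print(r)
cv2.imwrite("pics/after.png",capture("side")["image"][100:300,130:430].repeat(2,0).repeat(2,1))
E
```

```text
Traceback (most recent call last):
IndexError: list index out of range
```

```bash
python3 - <<'E'
from h import *
c=capture("side"); W=cloud(c); print(np.round(current_position(),3))
a=np.radians(-40.5); u=np.array([np.cos(a),np.sin(a)]); w=np.array([-u[1],u[0]])
for n in("top","side"):
    c=capture(n); W=cloud(c); D=W[...,:2]-[.546,-.0213]; s=D@u; e=D@w; Z=W[...,2]
    m=(c["range_z"]>0)&(abs(e)<.03)&(Z<.23)&(Z>.09)
    print(n,[(b,round(float(np.median(Z[m&(abs(s-b)<.006)])),3)) for b in(-.06,-.045,-.03,0,.03,.045,.055) if (m&(abs(s-b)<.006)).any()])
    r=cv2.minAreaRect((W[(c["range_z"]>0)&(Z>.125)&(Z<.2)&(np.hypot(*D.transpose(2,0,1))<.1)][:,:2]*1000).astype(np.float32)); print(np.round(np.r_[r[0],r[1],r[2]],1))
    cv2.imwrite(f"pics/after_{n}.png",c["image"][100:300,130:430].repeat(2,0).repeat(2,1))
print(current_clock(),np.round(current_force(),1))
E
```

```text
[ 0.469 -0.236  0.32 ]
top [(-0.06, 0.178), (-0.045, 0.17), (-0.03, 0.162), (0, 0.146), (0.03, 0.131), (0.045, 0.124), (0.055, 0.119)]
[547.  -22.5  94.1 149.2  50.3]
side [(-0.06, 0.176), (-0.045, 0.171), (-0.03, 0.162), (0, 0.146), (0.03, 0.132), (0.045, 0.124), (0.055, 0.118)]
[545.6 -21.3  96.4 151.1  50. ]
12.425 [-0.1  0.1  0.4]
```

View pics/after_side.png

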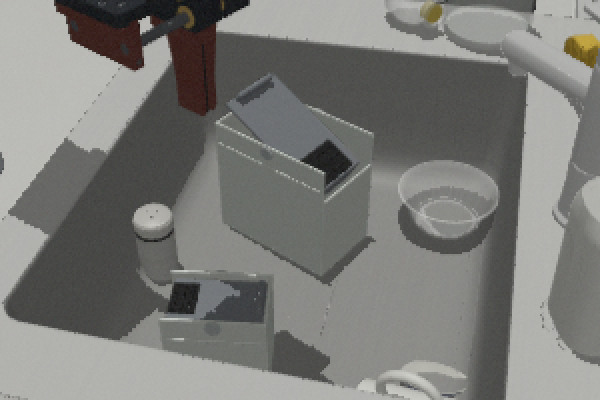

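The lid stands open at about 0.49 rad, with the pad low at (328,160) and the lip up at (250,92). The caddy has not moved, the small lid is level and the arm is clear.

```bash
python3 -c "
from bench import *
print(close_job())"
```

```text
the job is handed in; nothing more can be done
None
```

The larger caddy's lid is open at about 0.49 rad and stayed there when released; that caddy has not moved, the small lid still looks level, the arm is clear, and the job is handed in (no verdict was returned).

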